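# Roll a shaft blank into the V-block and push it up to the end stop

## Task

Roll the loose round shaft blank along the bench, pushing on its side, up the slope of the fixed V-block until it drops into the groove. Then push on its free end to slide it along the groove until it rests against the blue end stop. Only push with the fingers: do not pick the shaft up or carry it, and leave the grease tin, the white housings and the glue bottles where they are; finish clear of everything.

Things in the scene. Friction and masses are not known exactly. Their poses are not given: they have to be found in the camera images.
- shaft: Loose steel-coloured round shaft blank, 40 mm diameter, 140 mm long, 0.3 to 0.6 kg, with two dark ring bands; lies on its side and rolls freely. Origin on its axis half-way along, 20 mm above the bench. Its x axis runs along the shaft, within 0.15 rad of the V-block's x (y and z turn as it rolls). Starts 115 to 190 mm from the groove on the slope side, 20 to 40 mm short of its final place along x.
- v_block: Grey V-block with blue end stop and back rail, fixed to the bench. Origin on the bench top under the middle of the groove; x along the groove towards the end stop, y from the groove to the entry slope, z up. Block and groove 140 mm long (x -70 to +70 mm), open at the -x end. Sliding the shaft along it takes up to 8 N. The shaft in place: its origin at x = 0, y = 0, 25 mm above the bench.
- v_lip (a point): Middle of the lip of the V-block's entry side, at x = 0, y = 16 mm, 10 mm high in the V-block's frame. The slope rises from the bench at y = 70 mm to the lip at y = 18 mm; the lip is flat to y = 14 mm. The shaft's axis rises to 30 mm above the bench on passing it. Axes as the V-block's.
- v_bottom (a point): Middle of the bottom of the V groove, 2 mm above the bench. Both flanks lie 30 degrees from level: one up to the lip, the other up to 18 mm high at y = -28 mm, where the blue back rail begins (y -28 to -40 mm, 34 mm high). Axes as the V-block's.
- v_stop (a point): Point on the face of the blue end stop that the shaft's end must rest against, on the seated shaft's axis, 25 mm above the bench, x = 70 mm in the V-block's frame. The plate is 12 mm thick (x 70 to 82 mm), 44 mm high, and spans y = -40 to +22 mm, so the shaft has to roll in clear of it. Axes as the V-block's.
- grease_tin: Bystander: grease tin with light-blue lid, 54 mm diameter, 24 mm high, standing on the bench; origin at the middle of its underside. Leave alone.
- housing_white: Bystander: small white ring-shaped housing, 25 x 28 x 24 mm, standing on the bench; origin at the middle of its underside. Leave alone.
- glue_bottle_near: Bystander: glue bottle with needle cap, 26 mm diameter, 106 mm high, upright on the bench nearest to the work; origin at the middle of its underside. Leave alone.
There are look-alikes about, which are no part of the job. Of the things like the shaft, leave any that is pink; of the rest the smaller one is meant.

How it is judged (in metres and radians):
On the way, in this order (a step that is already met when the one before it is completed fails the run):
1. the shaft rolls on the bench or the slope, outside the groove (angular speed of shaft above 0.5 rad/s and linear speed of shaft above 0.01 m/s and y of shaft in the frame of v_block above 0.03 m), for 0.1 s.
2. the shaft lies in the groove: axis within 4 mm sideways and 0.06 rad of the groove, down in the V (y of shaft in the frame of v_block between -0.004 and 0.004 m and z of shaft in the frame of v_block below 0.0275 m and angle between the x axis of shaft and the x axis of v_block, either way round below 0.06 rad), for 0.2 s.
At the end, for the whole second after the job is handed in: The shaft lies still, down in the V groove (axis within 4 mm sideways, below 27.5 mm and within 0.06 rad of the groove) with its end within 4 mm of the end stop (all of step 2 and x of shaft in the frame of v_block between -0.004 and 0.004 m and linear speed of shaft below 0.01 m/s and angular speed of shaft below 0.3 rad/s); the robot touches nothing.
It fails at once if the shaft is lifted or carried (axis 12 mm or more above its resting height over the bench, or more than 45 mm high anywhere) (height (world z) of shaft above 0.045 m or (height (world z) of shaft above 0.032 m and y of shaft in the frame of v_block above 0.075 m)).
It fails at once if the shaft is stood or tipped on end (angle between shaft's own x axis and vertical below 1.2 rad).
It fails at once if the blue-lidded grease tin is moved by more than 20 mm or knocked over (distance of grease_tin from where it was at the start of the episode above 0.02 m or angle between grease_tin's own z axis and vertical above 0.5 rad).
It fails at once if the small white housing is moved by more than 20 mm or knocked over (distance of housing_white from where it was at the start of the episode above 0.02 m or angle between housing_white's own z axis and vertical above 0.5 rad).
It fails at once if the glue bottle is moved by more than 20 mm or knocked over (distance of glue_bottle_near from where it was at the start of the episode above 0.02 m or angle between glue_bottle_near's own z axis and vertical above 0.5 rad).
It also fails if it takes over 58 s, if anything falls off the work surface, if the arm or the gripper's body presses on something with over 40 N, if the wrist force passes 120 N, or if a joint passes its speed limit or range.

## Robot

A 6-joint arm with a two-finger parallel gripper is mounted at the origin on the work surface; the furniture and walls round the work are solid. World frame = base frame: x ahead of the robot, y to its left, z up, the work surface at z = 0. Lengths are in mm, angles in rad, forces in N, time in s.
With the tool pointing down it reaches from about 325 to 775 mm from the base axis. Payload 5.5 kg.
Tool frame: the origin (TCP) lies midway between the tips of the shut fingers; the grasp point (between the pads) lies 19 mm behind it (ctrl.grip_point_offset is the distance from the TCP to the grasp point, in mm); z points along the fingers, y is the line along which they close (so a half turn about z gives the same grasp; the last joint's range is limited). The gripper opens to 85 mm and grips with 20 to 120 N. Pads are 22 mm wide; open, the fingers measure 114 mm over their backs; the gripper's body (76 mm by 85 mm) begins 54 mm behind the grasp point. The pads swing forward as they close: fully open they stand 13 mm farther back than shut.
Start: joints at [-1.218, 0.091, 1.231, -0, 1.82, -0.057], TCP at [239.057, -550.335, 231.275] pointing down, gripper open.
Joint ranges: [-2.87, 2.87], [-0.86, 2.18], [0.17, 2.46], [-1.51, 4.65], [0.06, 2.69], [-2.65, 2.65]. Speed limits (rad/s): [2.57, 2.57, 3.01, 3.14, 3.14, 3.14].

## Interface

Orientations are given as a 3x3 rotation matrix whose columns are the frame's x, y, z axes.
In Python, from workcell import status, get_image, workorder, ctrl gives the robot as it stands.
- The arm moves only by the tool step_arm, never from a script. Its argument "motion" is a list of rows, each a list of 3 entries, a list of its own where there are three numbers: the turn, a rotation vector about the tool's x, y, z in rad, then the shift along the tool's x, y, z in cm, then the opening in per cent of the stroke, from 0 (shut) to 100 (fully open). In form: [[[rx, ry, rz], [x, y, z], grip], ...]. A call has 1 to 20 rows; each row is the pose to reach, as a shift and turn from the pose commanded when the call began, along the tool's axes at that moment; what a row does not reach only later rows make up. A row lasts 1/12 s, in which the tool goes at most 41.7 mm and 7.16 degrees, less where a joint would pass 70% of its speed; a pose out of reach is approached as far as the arm can. A call with a gripper value outside its range is refused whole. The fingers move at their own pace and stop on an object; "newtons" is the grip in N (left out, the last holds). Time passes only in rows, so rows that repeat a pose let the fingers close. It gives the time, the measured TCP pose, the force, the opening and the grip force at its end, in the units of the state.
- status.get_state(): the state, without advancing time (a new reading comes with each control period).
- get_image(name): name is "scene" or "top"; returns a dict with "img" (420x560x3 uint8, red, green, blue), "z_map" (420x560 float32, mm along the optical axis (not along the pixel's ray), 0 where there is no reading), "camera_matrix" (3x3 intrinsics, pixels), "world_from_camera" (4x4, takes a point from camera to world coordinates). Camera axes: x right, y up, looking along -z (the intrinsics and any distortion apply to the point x, -y, -z); pixel columns grow to the right and rows downward; lengths in mm; the calibration is good to about 2 mm. A picture is of the moment at which its call begins.
- workorder.job_done(): hands the job in; it is judged then, once.
The state is a dict: "time": time; "joint_positions": joint angles; "joint_vel": joint speeds; "effort": joint torques, N m; "ee_pos": TCP position; "tool_rot": TCP orientation; "wrist_force": force on the tool from outside, world axes, zero at the start; "moment": the same for the moment, N m; "opening": finger opening in mm; "grasp_force": force on a finger pad.
Only numpy, scipy, OpenCV 4.12 (cv2) and the standard library are available. Lean on these libraries where they do the work, as an engineer would, in place of code of your own. Each camera call takes 0.05 s, during which the arm holds its last target. There are 200 camera calls.

## Working session

There is one attempt and no reset: what is moved stays moved. The work goes in short steps, Python scripts to look and compute and a tool call to move; the robot and the scene stay as the last step left them, time stands still between calls to the robot, and variables do not carry over. Pictures are saved under pics/ and viewed, at most 10 in all, crops included, and the job is handed in when it is done.

Besides the shell and the picture viewer there is one more tool, called after "Request:" as name(argument=value, ...), one argument or row to a line, values as JSON. step_arm: Moves the arm, as the interface text tells. Its arguments: {"type":"object","properties":{"motion":{"type":"array","items":{"type":"array"}},"newtons":{"type":"number"}},"required":["motion"]}

```bash
mkdir -p pics
cat > h.py <<'E'
import numpy as np, cv2
from workcell import status, get_image, workorder, ctrl
def pts(d):
    K=d["camera_matrix"];T=d["world_from_camera"];z=d["z_map"]
    v,u=np.mgrid[:z.shape[0],:z.shape[1]]
    P=np.stack([(u-K[0,2])/K[0,0]*z,-(v-K[1,2])/K[1,1]*z,-z],-1)
    W=P@T[:3,:3].T+T[:3,3]
    W[z==0]=np.nan
    return W
E
python3 - <<'E'
from h import *
for n in("scene","top"):
    d=get_image(n);cv2.imwrite(f"pics/{n}0.png",d["img"][:,:,::-1]);np.savez(f"{n}0.npz",**d)
    print(n,d["world_from_camera"].round(2),d["camera_matrix"].round(1),(d["z_map"]==0).mean())
print(status.get_state())
E
```

```text
scene [[-7.9000e-01  3.2000e-01 -5.2000e-01  5.2020e+01]
 [-6.1000e-01 -4.2000e-01  6.7000e-01  6.0600e+02]
 [-0.0000e+00  8.5000e-01  5.3000e-01  5.5716e+02]
 [ 0.0000e+00  0.0000e+00  0.0000e+00  1.0000e+00]] [[399.6   0.  279.3]
 [  0.  399.6 205.9]
 [  0.    0.    1. ]] 0.026811224489795917
top [[-2.00000e-02  9.80000e-01 -1.90000e-01  3.46520e+02]
 [-1.00000e+00 -2.00000e-02  0.00000e+00 -5.86100e+01]
 [-0.00000e+00  1.90000e-01  9.80000e-01  1.14049e+03]
 [ 0.00000e+00  0.00000e+00  0.00000e+00  1.00000e+00]] [[406.5   0.  275.9]
 [  0.  406.5 212. ]
 [  0.    0.    1. ]] 0.0038775510204081634
{'time': 0.1, 'joint_positions': array([-1.21765774e+00,  9.18498955e-02,  1.23178766e+00,  4.23989937e-05,
        1.81982586e+00, -5.66548549e-02]), 'joint_vel': array([ 0.00026646,  0.00141517, -0.00423163,  0.00081292, -0.00138266,
       -0.0016792 ]), 'effort': array([ 2.71996905e-03, -4.60219109e+01, -4.19216681e+01,  4.77275069e-05,
        1.06984586e-02,  3.91734534e-05]), 'ee_pos': array([ 238.99714707, -550.05970926,  230.21171212]), 'tool_rot': array([[ 9.17199035e-01,  3.98428865e-01, -6.08436513e-04],
       [ 3.98429303e-01, -9.17197339e-01,  1.76953009e-03],
       [ 1.46975515e-04, -1.86543023e-03, -9.99998249e-01]]), 'wrist_force': array([-0.27887273,  0.76787488, -0.13806828]), 'moment': array([0.02060483, 0.02487265, 0.01120593]), 'grasp_force': 0.0, 'opening': 85.43134416994762}
```

View pics/top0.png

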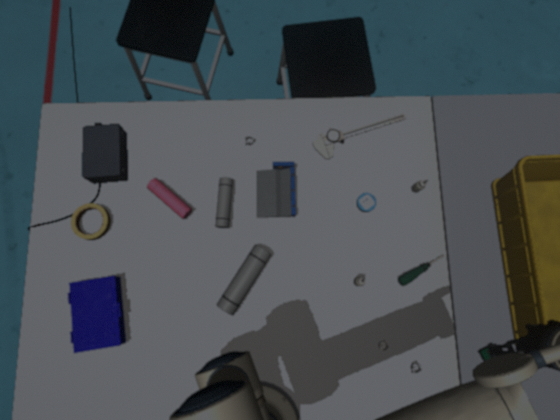

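View pics/scene0.png

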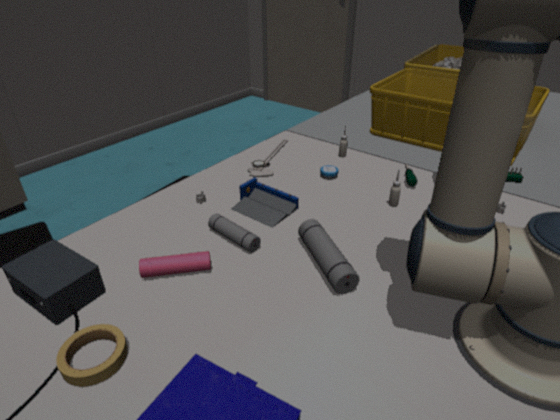

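The top view shows the shaft at about (225,202) and the V-block at (277,192), with the stop at the top (world +x) and the rail on the right. The larger shaft (245,278) and the pink one are decoys. Next I measure the poses.

```bash
cat >> h.py <<'E'
def rect(W,m):
    p=W[m][:,:2].astype(np.float32);p=p[~np.isnan(p).any(1)]
    (c,s,a)=cv2.minAreaRect(p);b=cv2.boxPoints((c,s,a))
    return np.round(c,1),np.round(s,1),round(a,2),b.round(0).tolist()
def comps(d,zlo,zhi,box):
    W=pts(d)
    m=(W[...,2]>zlo)&(W[...,2]<zhi)&(W[...,0]>box[0])&(W[...,0]<box[1])&(W[...,1]>box[2])&(W[...,1]<box[3])
    n,l,s,c=cv2.connectedComponentsWithStats(m.astype(np.uint8))
    for i in range(1,n):
        if s[i,4]>12: print(c[i].round(),s[i,4],"zmax",np.nanmax(W[l==i][:,2]).round(1),*rect(W,l==i))
E
python3 - <<'E'
from h import *
d=dict(np.load("top0.npz"));W=pts(d)
for u,v in((225,160),(225,202),(205,202),(245,202),(268,192),(293,192),(284,165)):print(u,v,W[v,u].round(1))
for z in(5,20,28):
    print(z);comps(d,z,60,(250,700,-250,200))
hsv=cv2.cvtColor(d["img"],cv2.COLOR_RGB2HSV)
m=cv2.inRange(hsv,(100,120,30),(125,255,255))>0
mm=np.zeros_like(m);mm[150:230,250:310]=1
m&=mm;print(m.sum());print("rail",rect(W,m&(W[...,2]>25)))
s=dict(np.load("scene0.npz"))
for z in(5,20):
    print("scene",z);comps(s,z,60,(250,700,-250,200))
E
```

```text
225 160 [726.9  84.2  -2.2]
225 202 [591.5  78.8  38.8]
205 202 [601.9 141.5  -2.6]
245 202 [599.6  26.4  -3.3]
268 192 [624.7 -40.5   9.2]
293 192 [ 617.5 -111.    32.4]
284 165 [694.8 -87.5  39.2]
5
[280. 190.] 1287 zmax 48.1 [626.9 -69.2] [ 91.5 146.1] 89.93 [[554.0, -115.0], [700.0, -115.0], [700.0, -24.0], [554.0, -23.0]]
[223. 202.] 709 zmax 47.1 [595.5  85.1] [ 39.6 140.2] 85.1 [[524.0, 71.0], [664.0, 59.0], [667.0, 99.0], [527.0, 111.0]]
[185. 210.] 118 zmax 43.4 [575.6 187.8] [23.6 46.5] 89.7 [[552.0, 176.0], [599.0, 176.0], [599.0, 200.0], [552.0, 200.0]]
[243. 279.] 1501 zmax 59.6 [377.5  30.9] [ 57.4 201.2] 56.73 [[278.0, 62.0], [446.0, -48.0], [477.0, -0.0], [309.0, 110.0]]
20
[289. 183.] 312 zmax 48.1 [627.  -86.5] [148.2  59.5] 2.63 [[552.0, -60.0], [554.0, -120.0], [702.0, -113.0], [700.0, -53.0]]
[223. 202.] 694 zmax 47.1 [595.6  85.1] [ 39.6 140.1] 85.1 [[524.0, 71.0], [664.0, 59.0], [667.0, 99.0], [527.0, 111.0]]
[185. 209.] 101 zmax 43.4 [576.3 187.8] [23.6 45.1] 89.7 [[554.0, 176.0], [599.0, 176.0], [599.0, 200.0], [554.0, 200.0]]
[243. 279.] 1498 zmax 59.6 [381.
[... 1023 characters left out ...]
 194.5] 57.61 [[284.0, 60.0], [448.0, -44.0], [478.0, 2.0], [313.0, 106.0]]
[206. 256.] 79 zmax 41.4 [570.3 194.9] [20.7 36.6] 49.42 [[550.0, 199.0], [577.0, 175.0], [591.0, 191.0], [563.0, 215.0]]
scene 20
[268. 190.] 458 zmax 46.1 [626.2 -85.4] [146.8  66.1] 0.21 [[553.0, -53.0], [553.0, -119.0], [700.0, -118.0], [699.0, -52.0]]
[233. 230.] 797 zmax 42.5 [594.4  87.2] [ 38.5 143.2] 86.99 [[522.0, 72.0], [665.0, 64.0], [667.0, 103.0], [524.0, 110.0]]
[328. 255.] 1974 zmax 57.8 [381.1  30.6] [ 54.7 194.1] 57.61 [[285.0, 60.0], [448.0, -44.0], [478.0, 2.0], [314.0, 106.0]]
[206. 255.] 77 zmax 41.4 [568.5 190.8] [18.  36.3] 89.82 [[550.0, 182.0], [587.0, 182.0], [587.0, 200.0], [550.0, 200.0]]
```

Run:
```python
from h import *
for n,bx in(("top0",(150,230,250,310)),("scene0",(170,230,230,305))):
    d=dict(np.load(n+".npz"));W=pts(d)
    hsv=cv2.cvtColor(d["img"],cv2.COLOR_RGB2HSV)
    m=cv2.inRange(hsv,(95,100,20),(130,255,255))>0
    w=W[...,2];p=W[m&(w>27)&(w<41)&(W[...,0]<680)&(W[...,0]>555)&(abs(W[...,1]+90)<45)]
    k=np.polyfit(p[:,0],p[:,1],1);print(n,len(p),"rail slope",k[0].round(4),"y@620",np.polyval(k,620).round(1),"x range",p[:,0].min().round(1))
    q=W[(w>30)&(abs(W[...,0]-595)<60)&(abs(W[...,1]-86)<30)]
    k=np.polyfit(q[:,0],q[:,1],1);print("shaft slope",k[0].round(4),"y@595",np.polyval(k,595).round(1))
```

```text
top0 149 rail slope -0.0117 y@620 -109.4 x range 555.7
shaft slope -0.0842 y@595 84.6
scene0 131 rail slope 0.0016 y@620 -106.0 x range 557.4
shaft slope -0.0801 y@595 89.8
```

Request:
step_arm(
  motion=[
    [[0, 0, -1.16], [60.1, -49.1, 5], 100],
    [[0, 0, -1.16], [60.1, -49.1, 5], 100],
    [[0, 0, -1.16], [60.1, -49.1, 5], 100],
    [[0, 0, -1.16], [60.1, -49.1, 5], 100],
    [[0, 0, -1.16], [60.1, -49.1, 5], 100],
    [[0, 0, -1.16], [60.1, -49.1, 5], 100],
    [[0, 0, -1.16], [60.1, -49.1, 5], 100],
    [[0, 0, -1.16], [60.1, -49.1, 5], 100],
    [[0, 0, -1.16], [60.1, -49.1, 5], 100],
    [[0, 0, -1.16], [60.1, -49.1, 5], 100],
    [[0, 0, -1.16], [60.1, -49.1, 5], 100],
    [[0, 0, -1.16], [60.1, -49.1, 5], 100],
    [[0, 0, -1.16], [60.1, -49.1, 5], 100],
    [[0, 0, -1.16], [60.1, -49.1, 5], 100],
    [[0, 0, -1.16], [60.1, -49.1, 5], 100],
    [[0, 0, -1.16], [60.1, -49.1, 5], 100],
    [[0, 0, -1.16], [60.1, -49.1, 5], 100],
    [[0, 0, -1.16], [60.1, -49.1, 5], 100],
    [[0, 0, -1.16], [60.1, -49.1, 5], 100],
    [[0, 0, -1.16], [60.1, -49.1, 5], 100],
  ],
)

```text
time: 1.77
ee_pos: [595.2, 144.4, 178.6]
tool_rot: [[-0.004, 1.0, -0.003], [1.0, 0.004, 0.001], [0.001, -0.003, -1.0]]
wrist_force: [0.3, 0.5, -0.6]
opening: 85.6
grasp_force: 0.0
```

Request:
step_arm(
  motion=[
    [[0, 0, 0], [-0.4, 0, 4], 100],
    [[0, 0, 0], [-0.4, 0, 8], 100],
    [[0, 0, 0], [-0.4, 0, 12], 100],
    [[0, 0, 0], [-0.4, 0, 15], 100],
    [[0, 0, 0], [-0.4, 0, 17], 100],
    [[0, 0, 0], [-0.4, 0, 17.6], 100],
    [[0, 0, 0], [-0.4, 0, 17.6], 100],
    [[0, 0, 0], [-0.4, 0, 17.6], 100],
  ],
)

```text
time: 2.43
ee_pos: [595.2, 135.3, 6.4]
tool_rot: [[0.001, 1.0, 0.001], [1.0, -0.001, 0.0], [0.0, 0.001, -1.0]]
wrist_force: [0.3, -1.2, 1.1]
opening: 85.6
grasp_force: 0.0
```

Run:
```python
from h import *
d=get_image("scene");cv2.imwrite("pics/s1.png",cv2.resize(d["img"][140:340,130:400,::-1],None,fx=2.5,fy=2.5))
print(status.get_state()["ee_pos"])
```

```text
[595.91346157 135.50435559   7.54966145]
```

View pics/s1.png

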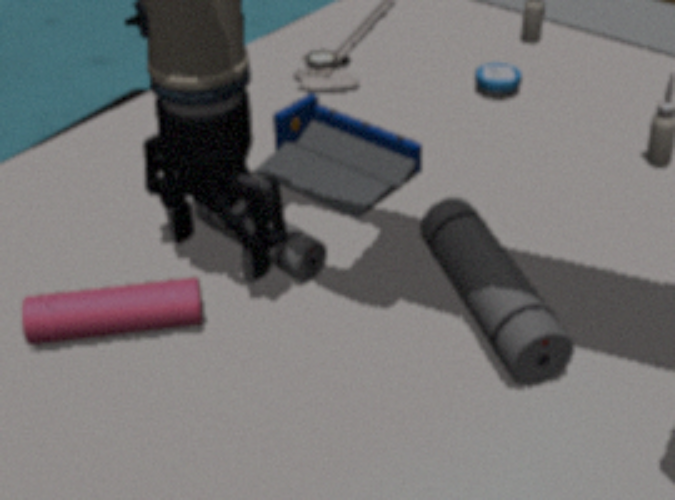

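Request:
step_arm(
  motion=[
    [[0, 0, 0], [-0.3, 0, 0.5], 100],
    [[0, 0, 0], [-0.6, 0, 0.5], 100],
    [[0, 0, 0], [-0.9, 0, 0.5], 100],
    [[0, 0, 0], [-1.2, 0, 0.5], 100],
    [[0, 0, 0], [-1.5, 0, 0.5], 100],
    [[0, 0, 0], [-1.8, 0, 0.5], 100],
    [[0, 0, 0], [-2.1, 0, 0.5], 100],
    [[0, 0, 0], [-2.4, 0, 0.5], 100],
    [[0, 0, 0], [-2.7, 0, 0.5], 100],
    [[0, 0, 0], [-3.0, 0, 0.5], 100],
    [[0, 0, 0], [-3.3, 0, 0.5], 100],
    [[0, 0, 0], [-3.6, 0, 0.5], 100],
    [[0, 0, 0], [-3.9, 0, 0.5], 100],
    [[0, 0, 0], [-4.2, 0, 0.5], 100],
    [[0, 0, 0], [-4.5, 0, 0.5], 100],
    [[0, 0, 0], [-4.8, 0, 0.5], 100],
    [[0, 0, 0], [-5.1, 0, 0.5], 100],
    [[0, 0, 0], [-5.4, 0, 0.5], 100],
    [[0, 0, 0], [-5.7, 0, 0.5], 100],
    [[0, 0, 0], [-6.0, 0, 0.5], 100],
  ],
)

```text
time: 4.15
ee_pos: [594.6, 75.2, 0.3]
tool_rot: [[0.001, 1.0, -0.0], [1.0, -0.001, -0.0], [-0.0, -0.0, -1.0]]
wrist_force: [-0.0, 0.8, 1.0]
opening: 85.9
grasp_force: 0.3
```

Run:
```python
from h import *
print(status.get_state()["ee_pos"])
d=get_image("scene");cv2.imwrite("pics/s2.png",cv2.resize(d["img"][140:340,130:400,::-1],None,fx=2.5,fy=2.5))
print(status.get_state()["ee_pos"])
```

```text
[5.94600338e+02 7.51653648e+01 2.76426781e-01]
[5.94607856e+02 7.45764506e+01 2.32265088e-01]
```

View pics/s2.png

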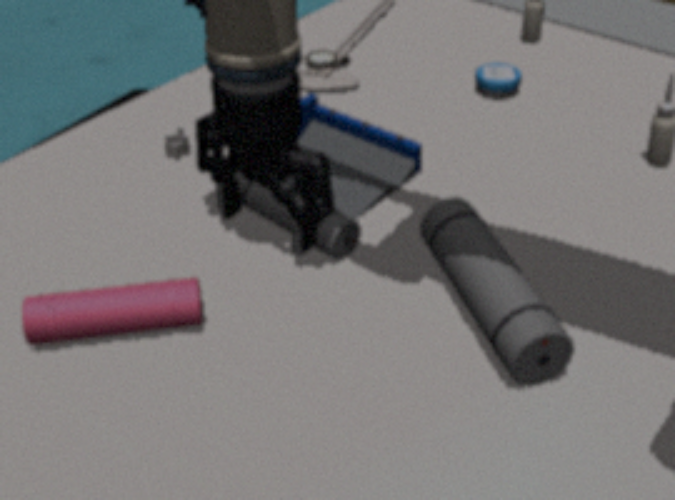

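Request:
step_arm(
  motion=[
    [[0, 0, 0], [-0.4, 0, 0], 100],
    [[0, 0, 0], [-0.8, 0, 0], 100],
    [[0, 0, 0], [-1.2, 0, 0], 100],
    [[0, 0, 0], [-1.6, 0, 0], 100],
    [[0, 0, 0], [-2.0, 0, -0.1], 100],
    [[0, 0, 0], [-2.4, 0, -0.1], 100],
    [[0, 0, 0], [-2.8, 0, -0.1], 100],
    [[0, 0, 0], [-3.2, 0, -0.2], 100],
    [[0, 0, 0], [-3.6, 0, -0.2], 100],
    [[0, 0, 0], [-4.0, 0, -0.2], 100],
    [[0, 0, 0], [-4.4, 0, -0.3], 100],
    [[0, 0, 0], [-4.8, 0, -0.3], 100],
    [[0, 0, 0], [-5.2, 0, -0.3], 100],
    [[0, 0, 0], [-5.6, 0, -0.4], 100],
    [[0, 0, 0], [-6.0, 0, -0.4], 100],
    [[0, 0, 0], [-6.4, 0, -0.4], 100],
    [[0, 0, 0], [-6.8, 0, -0.5], 100],
    [[0, 0, 0], [-7.2, 0, -0.5], 100],
    [[0, 0, 0], [-7.6, 0, -0.5], 100],
    [[0, 0, 0], [-8.0, 0, -0.5], 100],
  ],
)

```text
time: 5.87
ee_pos: [596.3, -1.2, 8.4]
tool_rot: [[-0.001, 1.0, 0.005], [1.0, 0.001, 0.006], [0.006, 0.005, -1.0]]
wrist_force: [-1.7, 14.9, 12.8]
opening: 85.5
grasp_force: 7.4
```

Run:
```python
from h import *
d=get_image("scene");cv2.imwrite("pics/s3.png",cv2.resize(d["img"][140:340,130:400,::-1],None,fx=2.5,fy=2.5))
print(status.get_state()["ee_pos"])
```

```text
[596.43602313  -2.17480355   8.43568711]
```

View pics/s3.png

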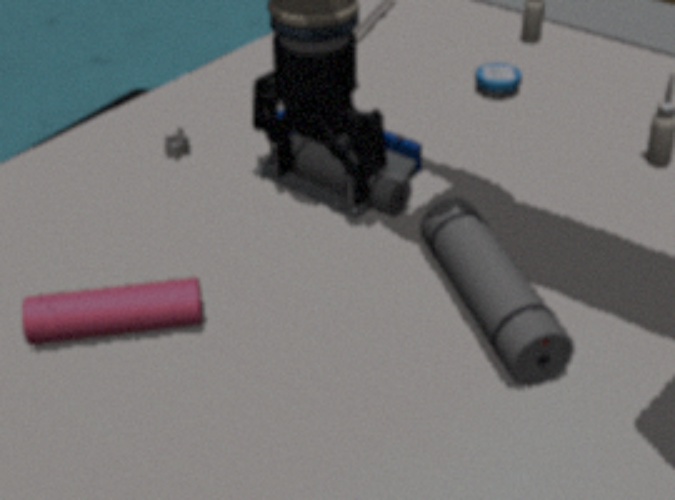

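Request:
step_arm(
  motion=[
    [[0, -0.1, 0], [0, 0, 0], 100],
    [[0, -0.2, 0], [-0.2, 0, 0], 100],
    [[0, -0.2, 0], [-0.4, 0, 0], 100],
    [[0, -0.2, 0], [-0.6, 0, 0], 100],
    [[0, -0.2, 0], [-0.8, 0, 0], 100],
    [[0, -0.2, 0], [-1.0, 0, 0], 100],
    [[0, -0.2, 0], [-1.2, 0, 0], 100],
    [[0, -0.2, 0], [-1.4, 0, -0.1], 100],
    [[0, -0.2, 0], [-1.6, 0, -0.1], 100],
    [[0, -0.2, 0], [-1.8, 0, -0.1], 100],
    [[0, -0.2, 0], [-2.0, 0, -0.1], 100],
    [[0, -0.2, 0], [-2.2, 0, -0.2], 100],
    [[0, -0.2, 0], [-2.4, 0, -0.2], 100],
    [[0, -0.2, 0], [-2.6, 0, -0.2], 100],
    [[0, -0.2, 0], [-2.8, 0, -0.2], 100],
  ],
)

```text
time: 7.17
ee_pos: [595.0, -32.9, 7.9]
tool_rot: [[0.001, 1.0, 0.001], [0.98, -0.001, -0.197], [-0.197, 0.001, -0.98]]
wrist_force: [-0.5, 0.5, -0.4]
opening: 85.5
grasp_force: 0.0
```

Run:
```python
from h import *
o=[get_image(n)["img"][a:b,c:e,::-1] for n,a,b,c,e in(("scene",140,280,190,360),("top",130,270,190,360))]
cv2.imwrite("pics/s4.png",cv2.resize(np.hstack(o),None,fx=2.3,fy=2.3))
s=status.get_state();print(s["ee_pos"],s["wrist_force"])
```

```text
[594.24951743 -33.82561418   7.05693077] [ 0.04873702  0.32760045 -0.66929337]
```

View pics/s4.png

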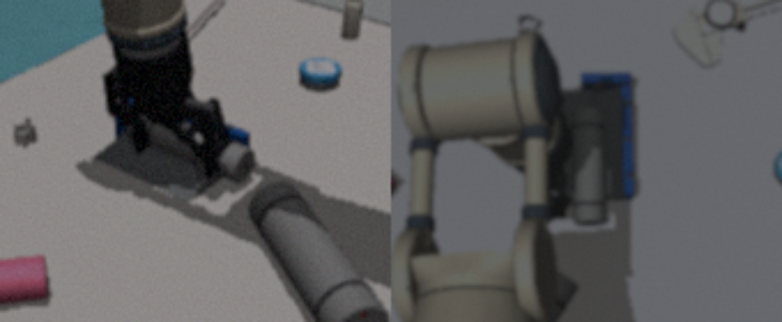

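The contact force has dropped to zero and the top view shows the shaft lying beside the rail, so it has probably dropped into the groove. I'll back off, rise and measure.

Request:
step_arm(
  motion=[
    [[0, 0, 0], [2, 0, 0], 100],
    [[0, 0, 0], [4, 0, -1], 100],
    [[0, 0.1, 0], [5, 0, -4], 100],
    [[0, 0.2, 0], [6, 0, -8], 100],
    [[0, 0.2, 0], [6, 0, -12], 100],
    [[0, 0.2, 0], [6, 0, -15], 100],
    [[0, 0.2, 0], [10, -7, -15], 50],
    [[0, 0.2, 0], [12, -12, -15], 0],
    [[0, 0.2, 0], [14, -15, -15], 0],
    [[0, 0.2, 0], [14, -15, -15], 0],
    [[0, 0.2, 0], [14, -15, -15], 0],
    [[0, 0.2, 0], [14, -15, -15], 0],
  ],
)

```text
time: 8.27
ee_pos: [443.0, 134.9, 125.8]
tool_rot: [[-0.001, 1.0, -0.001], [1.0, 0.001, -0.0], [-0.0, -0.001, -1.0]]
wrist_force: [0.9, 0.5, 0.2]
opening: 12.2
grasp_force: 0.0
```

```bash
cat > m.py <<'E'
from h import *
for n in("scene","top"):
    d=get_image(n);W=pts(d);np.savez(n+"1.npz",**d);print(n)
    w=W[...,2];q=W[(w>38)&(w<60)&(abs(W[...,0]-590)<85)&(abs(W[...,1]+75)<22)]
    if len(q)<20: print(len(q));continue
    k=np.polyfit(q[:,0],q[:,1],1)
    print(len(q),"slope",k[0].round(4),"y@600",np.polyval(k,600).round(1),"ends",np.percentile(q[:,0],[1,99]).round(1),"z95",np.percentile(q[:,2],95).round(1))
s=status.get_state();print(s["ee_pos"],s["opening"],s["tool_rot"].round(3).tolist())
E
python3 m.py
python3 - <<'E'
import numpy as np,cv2
o=[np.load(n+"1.npz")["img"][a:b,c:e,::-1] for n,a,b,c,e in(("scene",140,280,190,360),("top",130,270,190,360))]
cv2.imwrite("pics/s5.png",cv2.resize(np.hstack(o),None,fx=2.3,fy=2.3))
E
```

```text
scene
55 slope 0.0684 y@600 -67.1 ends [520.2 571.2] z95 45.5
top
498 slope -0.0025 y@600 -75.2 ends [522.8 659.4] z95 47.2
[445.2514702  134.09829629 126.70523248] 0.3023290803990945 [[0.001, 1.0, 0.001], [1.0, -0.001, -0.0], [-0.0, 0.001, -1.0]]
```

View pics/s5.png

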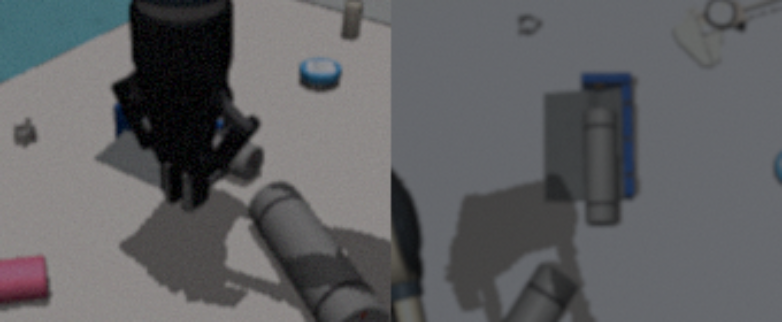

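The shaft now lies in the groove at y≈-75, with its ends at x≈521 and 661. It needs about 29 mm more. I'll move behind its free end with the fingers shut.

Request:
step_arm(
  motion=[
    [[0, 0, 0], [-4, 1, 0], 0],
    [[0, 0, 0], [-8, 2, 0], 0],
    [[0, 0, 0], [-12, 3, 0], 0],
    [[0, 0, 0], [-16, 4, 0], 0],
    [[0, 0, 0], [-20, 4.2, 0], 0],
    [[0, 0, 0], [-20.9, 4.2, 0], 0],
    [[0, 0, 0], [-20.9, 4.2, 3], 0],
    [[0, 0, 0], [-20.9, 4.2, 6], 0],
    [[0, 0, 0], [-20.9, 4.2, 9], 0],
    [[0, 0, 0], [-20.9, 4.2, 11], 0],
    [[0, 0, 0], [-20.9, 4.2, 11], 0],
    [[0, 0, 0], [-20.9, 4.2, 11], 0],
    [[0, 0, 0], [-20.9, 4.2, 11], 0],
  ],
)

```text
time: 9.45
ee_pos: [487.7, -75.1, 18.1]
tool_rot: [[0.002, 1.0, 0.002], [1.0, -0.002, -0.0], [-0.0, 0.002, -1.0]]
wrist_force: [-0.2, -0.0, 0.8]
opening: -0.3
grasp_force: 0.0
```

```bash
python3 m.py
python3 - <<'E'
import numpy as np,cv2
o=[np.load(n+"1.npz")["img"][a:b,c:e,::-1] for n,a,b,c,e in(("scene",140,280,190,360),("top",130,270,190,360))]
cv2.imwrite("pics/s6.png",cv2.resize(np.hstack(o),None,fx=2.3,fy=2.3))
E
```

```text
scene
372 slope 0.0021 y@600 -70.5 ends [520.5 658.3] z95 45.9
top
183 slope 0.0147 y@600 -74.9 ends [606.9 660.9] z95 46.7
[488.10663248 -74.90825092  18.8640092 ] 0.2888294659186018 [[0.001, 1.0, 0.004], [1.0, -0.001, -0.001], [-0.001, 0.004, -1.0]]
```

View pics/s6.png

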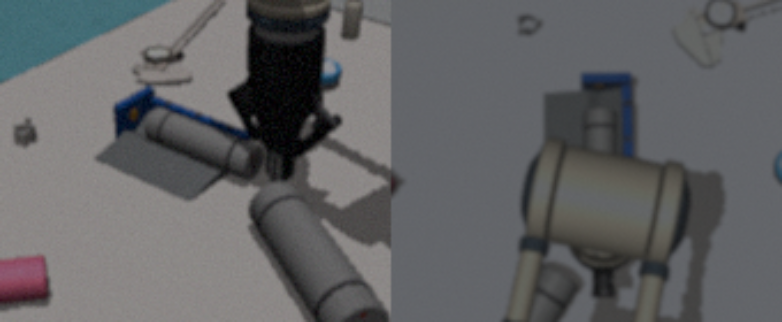

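Request:
step_arm(
  motion=[
    [[0, 0, 0], [0, 0.3, 0], 0],
    [[0, 0, 0], [0, 0.6, 0], 0],
    [[0, 0, 0], [0, 0.9, 0], 0],
    [[0, 0, 0], [0, 1.2, 0], 0],
    [[0, 0, 0], [0, 1.4, 0], 0],
    [[0, 0, 0], [0, 1.6, 0], 0],
    [[0, 0, 0], [0, 1.8, 0], 0],
    [[0, 0, 0], [0, 2.0, 0], 0],
    [[0, 0, 0], [0, 2.2, 0], 0],
    [[0, 0, 0], [0, 2.4, 0], 0],
    [[0, 0, 0], [0, 2.6, 0], 0],
    [[0, 0, 0], [0, 2.8, 0], 0],
    [[0, 0, 0], [0, 3.0, 0], 0],
    [[0, 0, 0], [0, 3.2, 0], 0],
    [[0, 0, 0], [0, 3.4, 0], 0],
    [[0, 0, 0], [0, 3.6, 0], 0],
    [[0, 0, 0], [0, 3.8, 0], 0],
    [[0, 0, 0], [0, 4.0, 0], 0],
    [[0, 0, 0], [0, 4.1, 0], 0],
    [[0, 0, 0], [0, 4.2, 0], 0],
  ],
)

```text
time: 11.22
ee_pos: [527.7, -74.5, 16.4]
tool_rot: [[0.001, 1.0, -0.002], [1.0, -0.001, 0.0], [0.0, -0.002, -1.0]]
wrist_force: [-5.7, -0.2, 2.2]
opening: 0.2
grasp_force: 2.7
```

```bash
python3 m.py
```

```text
scene
407 slope -0.0237 y@600 -69.7 ends [512.9 672.5] z95 53.0
top
35 slope 0.742 y@600 -128.6 ends [663.9 674.4] z95 47.3
[527.95122432 -74.44259547  16.36625907] -0.15641670160322418 [[0.001, 1.0, -0.002], [1.0, -0.001, 0.0], [0.0, -0.002, -1.0]]
```

Request:
step_arm(
  motion=[
    [[0, 0, 0], [0, 0.1, 0], 0],
    [[0, 0, 0], [0, 0.2, 0], 0],
    [[0, 0, 0], [0, 0.3, 0], 0],
    [[0, 0, 0], [0, 0.4, 0], 0],
    [[0, 0, 0], [0, 0.5, 0], 0],
    [[0, 0, 0], [0, 0.6, 0], 0],
    [[0, 0, 0], [0, 0.7, 0], 0],
    [[0, 0, 0], [0, 0.8, 0], 0],
    [[0, 0, 0], [0, 0.8, 0], 0],
    [[0, 0, 0], [0, 0.8, 0], 0],
  ],
)

```text
time: 12.15
ee_pos: [536.2, -74.5, 16.4]
tool_rot: [[0.001, 1.0, -0.001], [1.0, -0.001, 0.0], [0.0, -0.001, -1.0]]
wrist_force: [-3.8, 1.1, 3.2]
opening: 0.2
grasp_force: 2.4
```

Request:
step_arm(
  motion=[
    [[0, 0, 0], [0, 0.1, 0], 0],
    [[0, 0, 0], [0, 0.2, 0], 0],
    [[0, 0, 0], [0, 0.3, 0], 0],
    [[0, 0, 0], [0, 0.4, 0], 0],
    [[0, 0, 0], [0, 0.4, 0], 0],
    [[0, 0, 0], [0, 0.4, 0], 0],
  ],
)

```text
time: 12.65
ee_pos: [540.5, -74.5, 16.3]
tool_rot: [[0.001, 1.0, 0.0], [1.0, -0.001, 0.0], [0.0, 0.0, -1.0]]
wrist_force: [-3.4, 0.0, 1.3]
opening: 0.3
grasp_force: 1.8
```

Request:
step_arm(
  motion=[
    [[0, 0, 0], [0, 0.1, 0], 0],
    [[0, 0, 0], [0, 0.2, 0], 0],
    [[0, 0, 0], [0, 0.3, 0], 0],
    [[0, 0, 0], [0, 0.3, 0], 0],
    [[0, 0, 0], [0, 0.3, 0], 0],
  ],
)

```text
time: 13.07
ee_pos: [540.6, -74.5, 16.4]
tool_rot: [[0.001, 1.0, -0.007], [1.0, -0.001, 0.0], [0.0, -0.007, -1.0]]
wrist_force: [-17.1, 0.1, 10.3]
opening: -0.1
grasp_force: 8.9
```

```bash
python3 m.py;  python3 - <<'E'
import numpy as np,cv2
o=[np.load(n+"1.npz")["img"][a:b,c:e,::-1] for n,a,b,c,e in(("scene",160,250,210,310),("top",145,235,240,340))]
cv2.imwrite("pics/s7.png",cv2.resize(np.hstack(o),None,fx=4,fy=4,interpolation=cv2.INTER_CUBIC))
E
```

```text
scene
369 slope -0.0293 y@600 -69.5 ends [526.4 673. ] z95 53.6
top
0
[540.64014441 -74.43953952  16.34153962] -0.04786240019394823 [[0.001, 1.0, -0.007], [1.0, -0.001, 0.0], [0.0, -0.007, -1.0]]
```

View pics/s7.png

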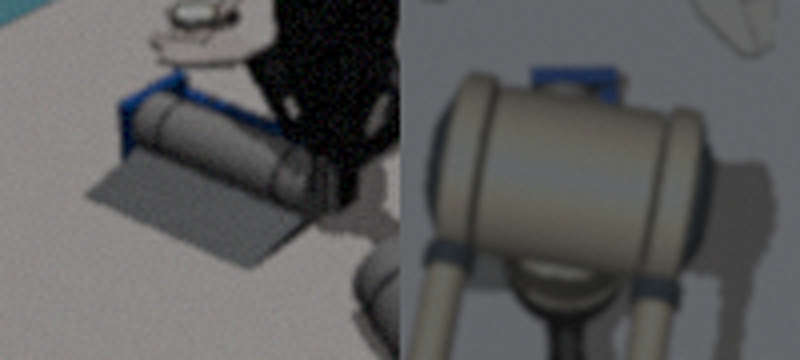

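The force jumped to 17 N with no further motion, and the picture shows the shaft end against the blue stop. I'll retreat and verify.

Request:
step_arm(
  motion=[
    [[0, 0, 0], [0, -0.3, 0], 0],
    [[0, 0, 0], [0, -1, 0], 0],
    [[0, 0, 0], [0, -3, 0], 0],
    [[0, 0, 0], [0, -4.5, 0], 0],
    [[0, 0, 0], [0, -5, -2], 0],
    [[0, 0, 0], [0, -5, -6], 0],
    [[0, 0, 0], [0, -5, -10], 0],
    [[0, 0, 0], [0, -5, -14], 0],
    [[0, 0, 0], [4, -8, -16], 0],
    [[0, 0, 0], [8, -10, -16], 0],
    [[0, 0, 0], [12, -12, -16], 0],
    [[0, 0, 0], [16, -14, -16], 0],
    [[0, 0, 0], [20, -14, -16], 0],
    [[0, 0, 0], [20, -14, -16], 0],
    [[0, 0, 0], [20, -14, -16], 0],
    [[0, 0, 0], [20, -14, -16], 0],
  ],
)

```text
time: 14.5
ee_pos: [403.8, 126.4, 176.7]
tool_rot: [[-0.002, 1.0, 0.002], [1.0, 0.002, 0.0], [0.0, 0.002, -1.0]]
wrist_force: [-0.2, -0.4, -0.1]
opening: 0.0
grasp_force: 0.0
```

```bash
python3 m.py;  python3 - <<'E'
import numpy as np,cv2
o=[np.load(n+"1.npz")["img"][a:b,c:e,::-1] for n,a,b,c,e in(("scene",160,250,210,310),("top",145,235,240,340))]
cv2.imwrite("pics/s8.png",cv2.resize(np.hstack(o),None,fx=4,fy=4,interpolation=cv2.INTER_CUBIC))
E
```

```text
scene
234 slope -0.0172 y@600 -70.0 ends [573.4 674.5] z95 46.1
top
438 slope -0.008 y@600 -74.7 ends [555.9 673.4] z95 47.0
[404.02996688 125.00177456 176.50365453] 0.03280422457954626 [[0.001, 1.0, 0.001], [1.0, -0.001, -0.0], [-0.0, 0.001, -1.0]]
```

View pics/s8.png

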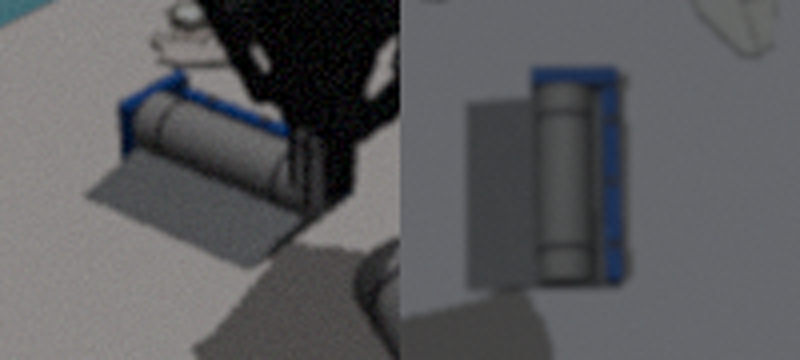

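The shaft sits in the groove between stop and block end, touching the blue stop, and the robot is clear.

```bash
python3 -c "
from workcell import workorder
print(workorder.job_done())"
```

```text
the job is handed in; nothing more can be done
None
```

The shaft was rolled up the slope into the V-groove and slid until it pressed against the blue end stop; the arm is clear of everything and the job is handed in, but no verdict was returned.

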